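Draw a centrifuge tube from its slanted stand and hold it upright

TASK

Take the capped tube out of the slanted stand (not the balance blank beside it): grip it lightly, it is thin-walled, with no more than about 50 N on each side, draw it straight out along its slope until its pointed end is completely out of the stand, and only then turn it upright, cap up. Finish while holding it like that, still, upright and with its pointed end at least 12 cm above the bench; leave the blank in its place and everything else on the bench undisturbed.

Things in the scene. Friction and masses are not known exactly. Their poses are not given: they have to be found in the camera images.
- stand: Slanted tube stand, fixed to the bench: a bare metal block (186 mm wide, 58 mm over its sloping face, 82 mm thick) between grey cheeks on a grey base plate 136 x 214 x 10 mm; highest edge 107 mm above the bench. Origin: middle of the base's underside; -x is its front, towards which the bores lean; y along its width.
- stand_face (a point): Middle of the stand's sloping top face. z: straight out of the face along the bores, 35 degrees from vertical, leaning to the front (robot's side); y: level, along the face. Two bores, 31 mm wide and 72 mm deep, open in the face at y = +43 and -43 mm: the tube is in one or the other, the blank in the remaining one.
- tube_cap (a point): Centre of the cap's flat top on the capped tube in the stand: 109 mm long over all, body 28 mm across, cap 35 mm across and 14 mm tall, conical far end, about 50 g. z: along the tube, out through the cap. In its bore the cap's top stands about 37 mm out from the face; about 1 mm of play all round.
- tube_tip (a point): The pointed end of the same tube, on its axis, 109 mm from tube_cap; z axis as for tube_cap. At the start it stands on the floor of its bore.
- blank: Balance blank in the other bore: plain grey plastic rod 28 mm across, with a thin stem and a knob 20 mm across in place of a cap, 107 mm long, knob's top about 35 mm out from the face. Origin in the bore beside the rod's axis, 15 mm from it, near mid length. Leave it.
- spare_tube: A second tube like the first, lying on the bench away from the stand, stuck down; origin under its middle. Not the one wanted: leave it.
- timer: Bench timer, 64 x 64 x 20 mm, lying on the bench; origin under its middle. Leave it.
- marker_1: Marker pen, 135 mm long and 17 mm thick, lying on the bench; origin under its middle. Leave it.
Mind the look-alikes: they are no part of the job. Leave any orange look-alike of the part that bears tube_cap alone.

How it is judged:
By the outcome, as a careful person would: the job done as asked, in the order asked, and still so for the second after the job is handed in, while the arm keeps its last pose, push and grip.
It also fails if it takes over 40 s, if anything falls off the work surface, if the arm or the gripper's body presses on something with over 40 N, if the wrist force passes 120 N, or if a joint passes its speed limit or range.

ROBOT

A 6-joint arm with a two-finger parallel gripper is mounted at the origin on a cart in front of the work surface, level with it; the furniture and walls round the work are solid. World frame = base frame: x ahead of the robot, y to its left, z up, the work surface at z = 0. Lengths are in m, angles in degrees, forces in N, time in s.
With the tool pointing down it reaches from about 0.35 to 0.875 m from the base axis. Payload 4.2 kg.
Tool frame: the origin (TCP) lies midway between the tips of the shut fingers; the grasp point (between the pads) lies 19 mm behind it (r.pinch_z is the distance from the TCP to the grasp point, in m); z points along the fingers, y is the line along which they close (so a half turn about z gives the same grasp; the last joint's range is limited). The gripper opens to 87 mm and grips with 3 to 60 N. Pads are 19 mm wide; open, the fingers measure 117 mm over their backs; the gripper's body (75 mm by 190 mm) begins 51 mm behind the grasp point.
Start: joints at [-60.241, 22.042, 0.453, 0, -68.411, -14.817], TCP at [0.161, -0.604, 0.223] pointing down, gripper open.
Joint ranges: [-179.83, 179.83], [-69.29, 118.12], [-61.27, 80.66], [-181.25, 117.63], [-171.15, -9.14], [-177.46, 177.46]. Speed limits (degrees/s): [159.86, 159.86, 180, 180, 180, 180].

INTERFACE

Orientations are given as a 3x3 rotation matrix whose columns are the frame's x, y, z axes.
In Python, from station import r, imaging, models gives the robot as it stands. The module is installed in compiled form; this text tells all that it offers.
- The arm moves only by the tool apply_moves, never from a script. Its argument "moves" is a list of rows, each a list of 2 entries, a list of its own where there are three numbers: the shift along the tool's x, y, z in m, then the turn about the tool's z in degrees. A call has 1 to 5 rows; each row shifts and turns the commanded pose from where the row before left it, along the tool's axes as they then stand; what a row does not reach is not made up. A row lasts 1/12 s, in which the tool goes at most 41.7 mm and 7.16 degrees, less where a joint would pass 70% of its speed; a pose out of reach is approached as far as the arm can. A call is refused whole if a number of a shift passes 0.0417 or a number of a turn 7.16, either way. A call with a gripper value outside its range is refused whole. "hand" is the finger opening in m, from 0 to 0.087, set as the call begins (left out, the last holds). The fingers move at their own pace and stop on an object; the grip force is fixed at half the most. Time passes only in rows, so rows that do not move let the fingers close. It gives the time, the measured TCP pose, the force, the opening and the grip force at its end, in the units of the state.
- r.sense(): the state, without advancing time (a new reading comes with each control period).
- imaging.capture(name): name is "side" or "top"; returns a dict with "frame" (420x560x3 uint8, blue, green, red), "intrinsics" (3x3 intrinsics, pixels), "eye" and "orientation" of the camera in the world. Camera axes: x right, y down, z forward; pixel columns grow to the right and rows downward; lengths in m; the calibration is good to about 2 mm. A picture is of the moment at which its call begins. There is no depth.
- r.finish_job(): hands the job in; it is judged then, once.
Trained networks look in a picture, given as the dict that the camera call returned (one of the last four; its "shot" number tells which), for a name from the list of things; names that differ only in an ending like _2 or _b are one class to them, and where a whole thing is asked for, a point or a joint stands for the part that bears it (a point fixed in the world has none). Each returns a list of dicts, best first, with "confidence" (0 to 1); they miss things now and then, are a little off and sometimes report something else, mostly with a low value. They report only what shows in the picture. A call takes as long as a camera call. They do not tell look-alikes from the thing itself.
- models.cut_out(picture, target): "region" (420x560 bool, what is visible of it) and "extent" ([left, top, width, height] as shares, 0 to 1, of the picture: columns of its width, rows of its height, round what is visible of it).
- models.place_of(picture, target): "at" ([column, row] as shares, 0 to 1, of the picture: columns of its width, rows of its height: a listed point, or the origin of a listed thing).
The state is a dict: "time_s": time; "joints": joint angles; "joint_velocities": joint speeds; "effort": joint torques, N m; "tcp_pos": TCP position; "ee_rot": TCP orientation; "wrist_force": force on the tool from outside, world axes, zero at the start; "moment": the same for the moment, N m; "gripper_width": opening from 0.0 (shut) to 1.0 (fully open); "gripper_force": force on a finger pad.
Only numpy, scipy, OpenCV 4.12 (cv2) and the standard library are available. Lean on these libraries where they do the work, as an engineer would, in place of code of your own. Each camera call takes 0.05 s, during which the arm holds its last target. There are 200 camera calls.

## Working session

There is one attempt and no reset: what is moved stays moved. The work goes in short steps, Python scripts to look and compute and a tool call to move; the robot and the scene stay as the last step left them, time stands still between calls to the robot, and variables do not carry over. Pictures are saved under pics/ and viewed, at most 10 in all, crops included, and the job is handed in when it is done.

Besides the shell and the picture viewer there is one more tool, called after ">>>" in YAML: its name, and indented under it one key for each argument. apply_moves: Moves the arm, as the interface text tells. Its arguments: {"type":"object","properties":{"moves":{"type":"array"},"hand":{"type":"number"}},"required":["moves"]}

```bash
mkdir -p pics
cat > h.py <<'E'
import numpy as np, cv2
from station import r, imaging, models
def ray(p,uv):
    K=np.array(p['intrinsics']);R=np.array(p['orientation']);
    d=R@np.linalg.inv(K)@np.array([uv[0],uv[1],1.]);return np.array(p['eye']),d/np.linalg.norm(d)
def proj(p,X):
    c=np.array(p['orientation']).T@(np.array(X)-np.array(p['eye']));q=np.array(p['intrinsics'])@c;return q[:2]/q[2]
def tri(rays):
    A=0;b=0
    for o,d in rays:
        M=np.eye(3)-np.outer(d,d);A=A+M;b=b+M@o
    X=np.linalg.solve(A,b);return X,[np.linalg.norm(np.cross(X-o,d)) for o,d in rays]
E
python3 - <<'E'
from h import *
P={}
for n in('side','top'):
    p=imaging.capture(n);P[n]=p;cv2.imwrite(f'pics/{n}0.png',p['frame']);print(n,np.round(p['eye'],3).tolist(),np.round(p['orientation'],3).tolist(),np.round(p['intrinsics'],1).tolist())
    for t in('tube_cap','tube_tip','stand_face','stand','blank','spare_tube'):
        print(t,[(np.round(np.array(x['at'])*[560,420],1).tolist(),round(x['confidence'],2)) for x in models.place_of(p,t)])
s=r.sense();print(s['tcp_pos'],np.round(s['ee_rot'],3).tolist(),s['gripper_width'],s['time_s'],r.pinch_z)
E
```

```text
side [0.326, 0.71, 0.84] [[-0.972, -0.145, 0.183], [-0.233, 0.654, -0.72], [-0.016, -0.743, -0.669]] [[445.4, 0.0, 276.5], [0.0, 445.4, 204.7], [0.0, 0.0, 1.0]]
tube_cap [([159.5, 328.5], 0.95), ([287.6, 274.7], 0.67), ([252.0, 220.9], 0.5)]
tube_tip [([210.1, 338.8], 0.89), ([324.5, 252.7], 0.83)]
stand_face [([238.8, 243.9], 0.9)]
stand [([231.4, 269.0], 0.9)]
blank [([228.6, 271.2], 0.46)]
spare_tube [([335.5, 182.0], 0.87)]
top [0.359, -0.07, 1.225] [[-0.022, -0.987, 0.159], [-0.999, 0.026, 0.023], [-0.026, -0.158, -0.987]] [[504.8, 0.0, 278.6], [0.0, 504.8, 213.4], [0.0, 0.0, 1.0]]
tube_cap [([253.0, 202.1], 0.83), ([157.3, 154.4], 0.71), ([238.7, 248.3], 0.64)]
tube_tip [([278.1, 280.9], 0.59), ([156.4, 202.0], 0.56)]
stand_face []
stand [([240.6, 202.1], 0.66)]
blank [([211.5, 196.7], 0.49)]
spare_tube [([397.3, 271.6], 0.65)]
[ 0.16117732 -0.6038419   0.22258994] [[-0.966, -0.258, 0.0], [-0.258, 0.966, -0.0], [-0.0, -0.0, -1.0]] 1.000292792971675 0.7 0.0187
```

```bash
python3 -c "
import cv2,numpy as np
a=cv2.imread('pics/side0.png');b=cv2.imread('pics/top0.png')
cv2.imwrite('pics/both.png',cv2.resize(np.vstack([a,b]),(400,600)))"
```

```text
(no output)
```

View pics/side0.png

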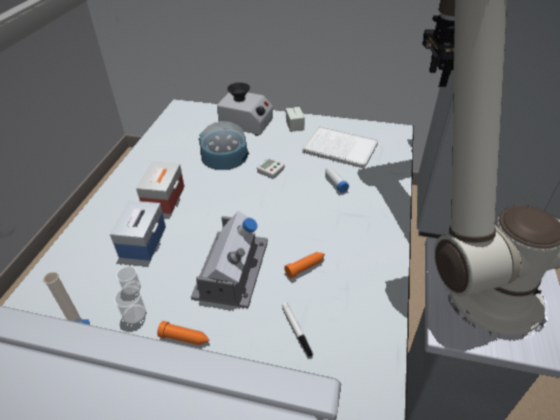

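View pics/top0.png

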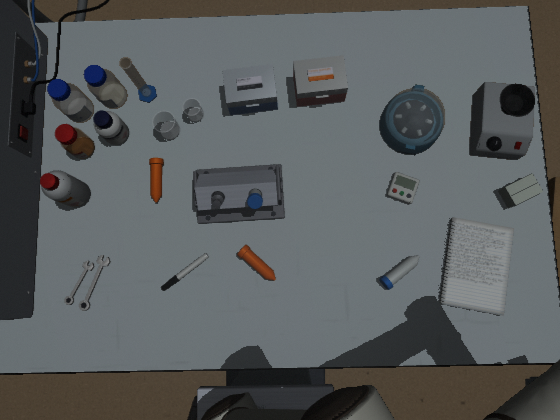

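Run:
```python
from h import *
a=cv2.imread('pics/side0.png')[205:310,185:285];b=cv2.imread('pics/top0.png')[155:235,185:295]
cv2.imwrite('pics/crop0.png',np.hstack([cv2.resize(a,(400,420),interpolation=2),cv2.resize(b,(400,420),interpolation=2)]))
P={n:imaging.capture(n) for n in('side','top')}
cen={}
for n,p in P.items():
    f=p['frame'].astype(int);m=((f[...,0]-f[...,2]>50)&(f[...,0]-f[...,1]>25)).astype(np.uint8)
    k,l,st,c=cv2.connectedComponentsWithStats(m)
    for i in range(1,k):
        if st[i,4]>40: print(n,st[i].tolist(),c[i].round(1))
    for t in('stand','blank','tube_cap'):
        for x in models.cut_out(p,t)[:3]: 
            ys,xs=np.nonzero(x['region']);print(n,t,round(x['confidence'],2),len(xs),xs.min(),xs.max(),ys.min(),ys.max(),xs.mean().round(1),ys.mean().round(1))
```

```text
side [337, 181, 11, 11, 88] [342.5 185.8]
side [243, 218, 14, 14, 154] [249.5 224.3]
side blank 0.5 198 227 244 248 263 235.9 255.6
side tube_cap 0.74 237 238 256 218 235 247.3 226.5
side tube_cap 0.74 504 284 324 252 277 303.0 263.7
side tube_cap 0.64 747 156 209 321 344 181.2 333.2
top [32, 37, 6, 44, 58] [35.9 59.7]
top [84, 65, 20, 18, 285] [93.3 73.4]
top [47, 79, 21, 19, 286] [56.8 87.8]
top [138, 85, 18, 17, 125] [147.9  94.6]
top [248, 194, 14, 15, 160] [254.6 201.1]
top [383, 277, 10, 11, 60] [387.4 282. ]
top stand 0.67 4475 192 284 164 223 238.5 193.2
top blank 0.48 142 212 223 192 207 217.3 198.9
top tube_cap 0.95 495 238 274 245 279 256.1 262.6
top tube_cap 0.76 248 247 262 189 208 254.6 198.7
```

View pics/crop0.png

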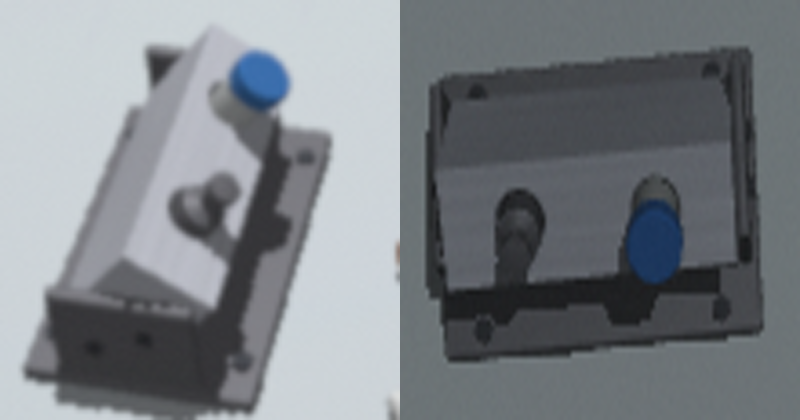

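```bash
cat >> h.py <<'E'
def blue(p,c,rad=20,thr=30):
    f=p['frame'].astype(int);m=((f[...,0]-f[...,2]>thr)).astype(np.uint8)
    k,l,st,ce=cv2.connectedComponentsWithStats(m)
    i=1+np.argmin([np.hypot(*(ce[j]-c))+1e3*(st[j,4]<30) for j in range(1,k)]);return l==i,ce[i],st[i]
def hullmask(p,X,ax,h=.014,rr=.0175):
    ax=ax/np.linalg.norm(ax);u=np.cross(ax,[0,0,1.]);u=u/np.linalg.norm(u) if np.linalg.norm(u)>1e-6 else np.array([1.,0,0]);v=np.cross(ax,u)
    pts=np.array([proj(p,X-ax*t+rr*(np.cos(a)*u+np.sin(a)*v)) for t in(0,h) for a in np.linspace(0,6.283,40)])
    return cv2.convexHull(pts.astype(np.float32))
E
python3 - <<'E'
from h import *
from scipy.optimize import least_squares
P={n:imaging.capture(n) for n in('side','top')}
on=lambda n,uv,z:(lambda o,d:o+d*(z-o[2])/d[2])(*ray(P[n],uv))
for n,u,z in[('top',(197.9,223.2),.01),('top',(284.6,217.5),.01),('side',(249.5,307.5),.01),('side',(267.5,238.8),.01),('top',(194.6,187.4),.107),('top',(278,182.6),.107),('side',(216.3,269.5),.107),('side',(238,211.3),.107)]:print(n,z,on(n,u,z).round(4))
B={}
for n,c in(('side',(249.5,224.3)),('top',(254.6,201.1))):
    m,ce,st=blue(P[n],c);B[n]=(ce,m.sum(),st);print(n,ce,m.sum(),st)
def stats(p,X,ax):
    h=hullmask(p,X,ax);M=cv2.moments(h);return np.array([M['m10']/M['m00'],M['m01']/M['m00'],np.sqrt(M['m00'])])
def axis(yaw):return np.array([-np.cos(yaw)*np.sin(.6109),-np.sin(yaw)*np.sin(.6109),np.cos(.6109)])
def f(q,yaw):
    e=[]
    for n in P:
        s=stats(P[n],q[:3],axis(yaw));e+=[s[0]-B[n][0][0],s[1]-B[n][0][1]]
    return e
for y in(-.1,-.05,0,.05,.1):
    o=least_squares(f,[.45,0,.12],args=(y,));print(y,o.x.round(4),np.round(o.fun,2),[ (stats(P[n],o.x,axis(y))[2]**2).round() for n in P])
# knob centre: side crop(225,188), top crop (512,245..)
k=tri([ray(P['side'],(185+225/4,205+188/4)),ray(P['top'],(185+115/3.636,155+250/5.25))]);print(k)
E
```

```text
top 0.01 [0.5355 0.1556 0.01  ]
top 0.01 [ 0.5441 -0.0563  0.01  ]
side 0.01 [0.5324 0.1618 0.01  ]
side 0.01 [ 0.5454 -0.0503  0.01  ]
top 0.107 [0.6038 0.1454 0.107 ]
top 0.107 [ 0.6096 -0.0443  0.107 ]
side 0.107 [0.6036 0.1493 0.107 ]
side 0.107 [ 0.6123 -0.0347  0.107 ]
side [249.38172043 224.32258065] 186 [242 217  16  16 186]
top [254.63451777 200.67005076] 197 [247 193  16  16 197]
-0.1 [0.5653 0.0094 0.1197] [ 0.52  0.03 -0.12 -0.5 ] [np.float64(193.0), np.float64(214.0)]
-0.05 [0.5652 0.0092 0.1197] [ 0.54  0.03 -0.1  -0.48] [np.float64(192.0), np.float64(214.0)]
0 [0.5654 0.0089 0.1189] [ 0.47  0.23 -0.03 -0.51] [np.float64(190.0), np.float64(214.0)]
0.05 [0.5651 0.009  0.1199] [ 0.54  0.02 -0.18 -0.46] [np.float64(188.0), np.float64(214.0)]
0.1 [0.5652 0.0087 0.1198] [ 0.54  0.02 -0.13 -0.47] [np.float64(186.0), np.float64(214.0)]
(array([0.56547411, 0.09438644, 0.11214134]), [np.float64(0.0008258988735599106), np.float64(0.000825898873559908)])
```

Candidates: the blue cap in the stand at top (254.6,201) / side (249.4,224) is the one wanted. The others are the orange tubes at top (256,262) and (156,180), the spare white tube lying at top (400,272), and the grey blank knob at top (217,203). The crop confirms the blue cap in the right-hand bore.

The moves can only turn the tool about vertical. So I'll grip the cap with the pads closing along the stand's y, draw it out along the slope, then swing it upright between the pads against the stand's front edge.

>>> apply_moves:
  hand: 0.06
  moves:
    - [[0, 0, 0], 6.2]
    - [[0, 0, 0], 6.2]
    - [[-0.02, 0.028, 0], 0]
    - [[-0.022, 0.03, 0], 0]
    - [[-0.022, 0.03, 0], 0]

```text
time_s: 1.62
tcp_pos: [0.2213, -0.5123, 0.2221]
ee_rot: [[-0.999, -0.042, -0.0], [-0.042, 0.999, 0.0], [0.0, 0.0, -1.0]]
wrist_force: [0.7, 0.1, -0.3]
gripper_width: 0.73
gripper_force: 0.0
```

>>> apply_moves:
  moves:
    - [[-0.022, 0.03, 0], 0]
    - [[-0.022, 0.03, 0], 0]
    - [[-0.022, 0.03, 0], 0]
    - [[-0.022, 0.03, 0], 0]
    - [[-0.022, 0.03, 0], 0]

```text
time_s: 2.03
tcp_pos: [0.3251, -0.3568, 0.2229]
ee_rot: [[-0.999, -0.044, 0.001], [-0.044, 0.999, -0.0], [-0.001, -0.001, -1.0]]
wrist_force: [0.6, -1.1, 0.4]
gripper_width: 0.69
gripper_force: 0.0
```

>>> apply_moves:
  moves:
    - [[-0.022, 0.03, 0], 0]
    - [[-0.022, 0.03, 0], 0]
    - [[-0.022, 0.03, 0], 0]
    - [[-0.022, 0.03, 0], 0]
    - [[-0.022, 0.03, 0], 0]

```text
time_s: 2.45
tcp_pos: [0.4284, -0.2019, 0.223]
ee_rot: [[-0.999, -0.045, 0.001], [-0.045, 0.999, -0.0], [-0.001, -0.0, -1.0]]
wrist_force: [0.9, -0.4, 0.1]
gripper_width: 0.688
gripper_force: 0.0
```

>>> apply_moves:
  moves:
    - [[-0.022, 0.03, 0], 0]
    - [[-0.022, 0.03, 0], 0]
    - [[-0.022, 0.03, 0], 0]
    - [[-0.022, 0.03, 0], 0]
    - [[0, 0, 0], 0]

```text
time_s: 2.87
tcp_pos: [0.5137, -0.0757, 0.2226]
ee_rot: [[-0.999, -0.05, 0.003], [-0.05, 0.999, 0.0], [-0.003, 0.0, -1.0]]
wrist_force: [-0.2, -1.2, 0.7]
gripper_width: 0.685
gripper_force: 0.0
```

```bash
cat > st.py <<'E'
from h import *
s=r.sense();R=np.array(s['ee_rot']);t=np.array(s['tcp_pos']);print(s['time_s'],t.round(4),R.round(3).tolist(),s['gripper_width'],s['gripper_force'],np.round(s['wrist_force'],1),np.round(s['joints'],1))
E
python3 - <<'E'
from st import *
print('to pregrasp(tool)',(R.T@(np.array([.569,.009,.0955])-t)).round(4))
E
```

```text
2.8667 [ 0.5137 -0.0757  0.2226] [[-0.999, -0.05, 0.003], [-0.05, 0.999, 0.0], [-0.003, 0.0, -1.0]] 0.6847879543866959 0.0 [-0.2 -1.2  0.7] [  9.5  11.7 -14.3   0.  -63.9 -96.7]
to pregrasp(tool) [-0.0591  0.0818  0.1272]
```

>>> apply_moves:
  moves:
    - [[-0.02, 0.027, 0], 0]
    - [[-0.02, 0.027, 0], 0]
    - [[-0.019, 0.028, 0], 0]
    - [[0, 0, 0.03], 0]
    - [[0, 0, 0], 0]

```text
time_s: 3.28
tcp_pos: [0.5632, 0.0059, 0.1878]
ee_rot: [[-0.999, -0.045, -0.009], [-0.045, 0.999, -0.0], [0.009, 0.0, -1.0]]
wrist_force: [-1.2, -0.7, -1.9]
gripper_width: 0.688
gripper_force: 0.0
```

Run:
```python
from st import *
print('to grasp(tool)',(R.T@(np.array([.569,.009,.0955])-t)).round(4))
P={n:imaging.capture(n) for n in('side','top')}
a=P['side']['frame'][130:280,170:330];b=P['top']['frame'][130:250,180:340]
cv2.imwrite('pics/pre.png',np.hstack([cv2.resize(a,(400,400),interpolation=2),cv2.resize(b,(400,400),interpolation=2)]))
m=blue(P['side'],(249.5,224.3));print(m[1],m[2])
```

```text
3.2833 [0.5632 0.0059 0.1878] [[-0.999, -0.045, -0.009], [-0.045, 0.999, -0.0], [0.009, 0.0, -1.0]] 0.6875111824722576 0.0 [-1.2 -0.7 -1.9] [  17.    17.9  -10.9   -0.2  -61.6 -104.3]
to grasp(tool) [-0.0067  0.0028  0.0922]
[249.36774194 224.95483871] [243 218  14  15 155]
```

View pics/pre.png

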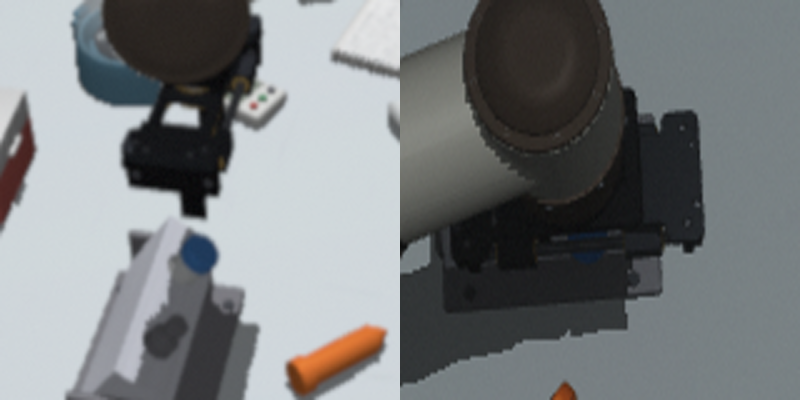

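The open fingers hang above the blue cap, which shows at side (249,225). The blank is untouched and clear of them.

>>> apply_moves:
  moves:
    - [[-0.005, 0.003, 0.02], 0]
    - [[0, 0, 0.02], 0]
    - [[0, 0, 0.02], 0]
    - [[0, 0, 0.01], 0]
    - [[0, 0, 0], 0]

```text
time_s: 3.8
tcp_pos: [0.5692, 0.0068, 0.1215]
ee_rot: [[-0.999, -0.043, -0.003], [-0.043, 0.999, -0.001], [0.003, -0.001, -1.0]]
wrist_force: [-0.4, -1.0, 0.1]
gripper_width: 0.688
gripper_force: 0.0
```

Run:
```python
from st import *
print('to grasp(tool)',(R.T@(np.array([.569,.009,.0955])-t)).round(4))
P={n:imaging.capture(n) for n in('side','top')}
a=P['side']['frame'][180:260,200:300];
cv2.imwrite('pics/pre2.png',cv2.resize(a,(500,400),interpolation=2))
```

```text
3.8 [0.5692 0.0068 0.1215] [[-0.999, -0.043, -0.003], [-0.043, 0.999, -0.001], [0.003, -0.001, -1.0]] 0.6884799509327696 0.0 [-0.4 -1.   0.1] [  17.    22.1  -15.3   -0.   -52.8 -104.5]
to grasp(tool) [0.0001 0.0022 0.026 ]
```

View pics/pre2.png

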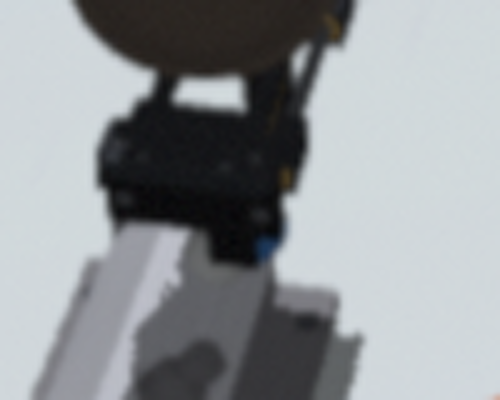

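The near finger now covers the cap; only its blue edge shows, at side about (253,229). No contact force. Descending the last 24 mm, then closing.

>>> apply_moves:
  moves:
    - [[0, 0.002, 0.01], 0]
    - [[0, 0, 0.008], 0]
    - [[0, 0, 0.006], 0]
    - [[0, 0, 0], 0]
    - [[0, 0, 0], 0]

```text
time_s: 4.32
tcp_pos: [0.5701, 0.0098, 0.0981]
ee_rot: [[-0.999, -0.045, -0.001], [-0.045, 0.999, -0.0], [0.001, -0.0, -1.0]]
wrist_force: [0.1, 0.0, 0.5]
gripper_width: 0.69
gripper_force: 0.0
```

>>> apply_moves:
  hand: 0.036
  moves:
    - [[0, 0, 0], 0]
    - [[0, 0, 0], 0]
    - [[0, 0, 0], 0]
    - [[0, 0, 0], 0]
    - [[0, 0, 0], 0]

```text
time_s: 4.73
tcp_pos: [0.5705, 0.0099, 0.0987]
ee_rot: [[-0.999, -0.044, 0.0], [-0.044, 0.999, 0.0], [-0.0, 0.0, -1.0]]
wrist_force: [0.3, 0.7, -0.0]
gripper_width: 0.441
gripper_force: 0.0
```

>>> apply_moves:
  hand: 0.02
  moves:
    - [[0, 0, 0], 0]
    - [[0, 0, 0], 0]
    - [[0, 0, 0], 0]
    - [[0, 0, 0], 0]
    - [[0, 0, 0], 0]

```text
time_s: 5.15
tcp_pos: [0.5704, 0.0099, 0.0986]
ee_rot: [[-0.999, -0.044, 0.0], [-0.044, 0.999, -0.0], [-0.0, -0.0, -1.0]]
wrist_force: [0.9, 0.3, 1.6]
gripper_width: 0.387
gripper_force: 30.0
```

Gripped at about 34 mm (the cap) with 30 N. Drawing out along the slope.

>>> apply_moves:
  moves:
    - [[0.0023, 0, -0.0033], 0]
    - [[0.0029, 0, -0.0041], 0]
    - [[0.0029, 0, -0.0041], 0]
    - [[0.0029, 0, -0.0041], 0]
    - [[0, 0, 0], 0]

```text
time_s: 5.57
tcp_pos: [0.5591, 0.0094, 0.1153]
ee_rot: [[-0.999, -0.045, 0.001], [-0.045, 0.999, 0.0], [-0.001, 0.0, -1.0]]
wrist_force: [0.1, 0.4, -0.5]
gripper_width: 0.388
gripper_force: 30.0
```

Run:
```python
from st import *
d=t-np.array([.5704,.0099,.0986]);print(d.round(4),np.degrees(np.arctan2(-d[0],d[2])))
P={n:imaging.capture(n) for n in('side',)}
a=P['side']['frame'][160:280,190:310];
cv2.imwrite('pics/lift.png',cv2.resize(a,(500,500),interpolation=2))
```

```text
5.5667 [0.5591 0.0094 0.1153] [[-0.999, -0.045, 0.001], [-0.045, 0.999, 0.0], [-0.001, 0.0, -1.0]] 0.38772748356765513 29.996580335428007 [ 0.1  0.4 -0.5] [  17.6   21.5  -17.3    0.   -51.1 -105. ]
[-0.0113 -0.0005  0.0167] 34.11032110744498
```

View pics/lift.png

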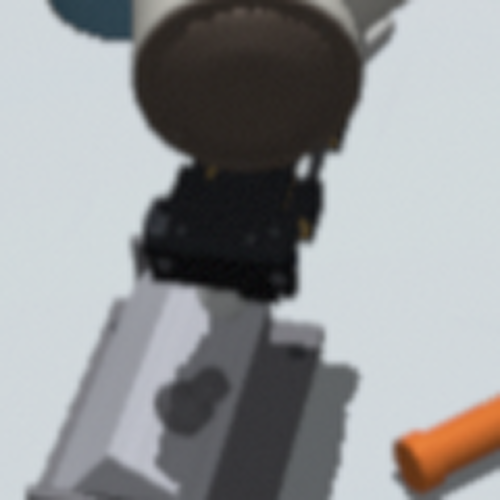

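The gripper has drawn out 20 mm and the tube body shows under the fingers at side about (242,231). Forces are near zero, so I continue to about 95 mm.

>>> apply_moves:
  moves:
    - [[0.0046, 0, -0.0066], 0]
    - [[0.0057, 0, -0.0082], 0]
    - [[0.0057, 0, -0.0082], 0]
    - [[0.0057, 0, -0.0082], 0]
    - [[0, 0, 0], 0]

```text
time_s: 6.03
tcp_pos: [0.5375, 0.0085, 0.1478]
ee_rot: [[-0.999, -0.045, 0.003], [-0.045, 0.999, 0.001], [-0.003, 0.001, -1.0]]
wrist_force: [0.9, 0.1, -0.2]
gripper_width: 0.393
gripper_force: 30.0
```

>>> apply_moves:
  moves:
    - [[0.0057, 0, -0.0082], 0]
    - [[0.0057, 0, -0.0082], 0]
    - [[0.0057, 0, -0.0082], 0]
    - [[0.0057, 0, -0.0082], 0]
    - [[0, 0, 0], 0]

```text
time_s: 6.45
tcp_pos: [0.5149, 0.0075, 0.1805]
ee_rot: [[-0.999, -0.045, 0.003], [-0.045, 0.999, 0.001], [-0.003, 0.001, -1.0]]
wrist_force: [-0.2, -0.0, -0.5]
gripper_width: 0.389
gripper_force: 30.0
```

Run:
```python
from st import *
d=t-np.array([.5704,.0099,.0986]);print(d.round(4),np.degrees(np.arctan2(-d[0],d[2])),np.linalg.norm(d))
P={n:imaging.capture(n) for n in('side','top')}
a=P['side']['frame'][140:280,180:320];b=P['top']['frame'][130:270,180:320]
cv2.imwrite('pics/out.png',np.hstack([cv2.resize(a,(400,400),interpolation=2),cv2.resize(b,(400,400),interpolation=2)]))
```

```text
6.45 [0.5149 0.0075 0.1805] [[-0.999, -0.045, 0.003], [-0.045, 0.999, 0.001], [-0.003, 0.001, -1.0]] 0.3888237033503474 29.99668632284738 [-0.2 -0.  -0.5] [  18.9   13.4  -18.6    0.   -57.8 -106.4]
[-0.0555 -0.0024  0.0819] 34.142891394937614 0.0989299556118299
```

View pics/out.png

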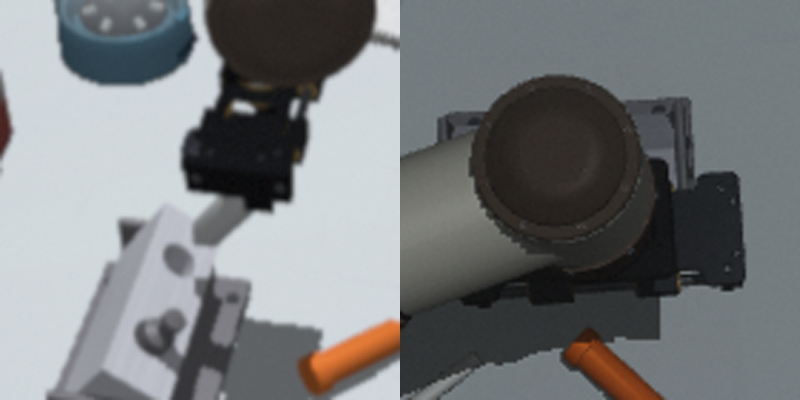

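The tube is fully out: the empty bore shows at side (243,231) and the tube hangs tilted clear of it, 99 mm of draw against a 72 mm bore. Next I back off to the front, descend in front of the stand, and push the tube's lower body against the front edge.

>>> apply_moves:
  moves:
    - [[0.014, 0, -0.005], 0]
    - [[0.014, 0, 0], 0]
    - [[0.012, 0, 0], 0]
    - [[0, 0, 0.015], 0]
    - [[0, 0, 0.02], 0]

```text
time_s: 6.97
tcp_pos: [0.4758, 0.006, 0.1491]
ee_rot: [[-0.999, -0.045, 0.004], [-0.045, 0.999, 0.001], [-0.004, 0.001, -1.0]]
wrist_force: [0.3, 0.0, -0.2]
gripper_width: 0.389
gripper_force: 30.0
```

>>> apply_moves:
  moves:
    - [[0, 0, 0.02], 0]
    - [[0, 0, 0.015], 0]
    - [[0, 0, 0.006], 0]
    - [[0, 0, 0], 0]
    - [[0, 0, 0], 0]

```text
time_s: 7.38
tcp_pos: [0.4753, 0.0057, 0.1072]
ee_rot: [[-0.999, -0.045, -0.0], [-0.045, 0.999, -0.0], [0.0, -0.0, -1.0]]
wrist_force: [-0.0, 0.5, -0.7]
gripper_width: 0.389
gripper_force: 30.0
```

>>> apply_moves:
  moves:
    - [[-0.006, 0, 0], 0]
    - [[-0.006, 0, 0], 0]
    - [[-0.006, 0, 0], 0]
    - [[-0.005, 0, 0], 0]
    - [[0, 0, 0], 0]

```text
time_s: 7.8
tcp_pos: [0.4996, 0.0069, 0.1076]
ee_rot: [[-0.999, -0.044, 0.002], [-0.044, 0.999, 0.0], [-0.002, 0.0, -1.0]]
wrist_force: [0.7, 0.2, -1.1]
gripper_width: 0.392
gripper_force: 30.0
```

>>> apply_moves:
  moves:
    - [[-0.004, 0, 0], 0]
    - [[-0.004, 0, 0], 0]
    - [[-0.004, 0, 0], 0]
    - [[-0.004, 0, 0], 0]
    - [[0, 0, 0], 0]

```text
time_s: 8.22
tcp_pos: [0.5143, 0.0074, 0.107]
ee_rot: [[-0.999, -0.044, -0.0], [-0.044, 0.999, -0.0], [0.0, -0.0, -1.0]]
wrist_force: [0.6, 0.0, 0.4]
gripper_width: 0.383
gripper_force: 30.0
```

>>> apply_moves:
  moves:
    - [[-0.004, 0, 0], 0]
    - [[-0.004, 0, 0], 0]
    - [[-0.004, 0, 0], 0]
    - [[-0.003, 0, 0], 0]
    - [[0, 0, 0], 0]

```text
time_s: 8.63
tcp_pos: [0.529, 0.0079, 0.1068]
ee_rot: [[-0.999, -0.044, -0.001], [-0.044, 0.999, -0.0], [0.001, -0.0, -1.0]]
wrist_force: [-2.0, -1.5, -1.9]
gripper_width: 0.389
gripper_force: 30.0
```

Run:
```python
from st import *
P={n:imaging.capture(n) for n in('side',)}
a=P['side']['frame'][170:290,200:320];
cv2.imwrite('pics/push.png',cv2.resize(a,(600,600),interpolation=2))
```

```text
8.6333 [0.529  0.0079 0.1068] [[-0.999, -0.044, -0.001], [-0.044, 0.999, -0.0], [0.001, -0.0, -1.0]] 0.3888612123833657 29.997770804911852 [-2.  -1.5 -1.9] [  18.4   19.5  -22.     0.   -48.5 -105.9]
```

View pics/push.png

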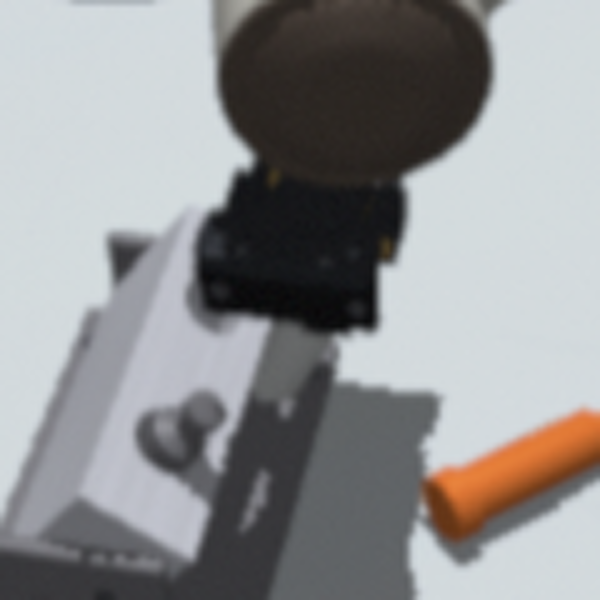

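The tube is tilting up as planned, its body against the front edge at side about (255,243), with small forces. Continuing the push.

>>> apply_moves:
  moves:
    - [[-0.004, 0, 0], 0]
    - [[-0.004, 0, 0], 0]
    - [[-0.004, 0, 0], 0]
    - [[-0.0035, 0, 0], 0]
    - [[0, 0, 0], 0]

```text
time_s: 9.1
tcp_pos: [0.5453, 0.0089, 0.1072]
ee_rot: [[-0.999, -0.044, 0.001], [-0.044, 0.999, 0.0], [-0.001, -0.0, -1.0]]
wrist_force: [-2.2, 0.3, -1.0]
gripper_width: 0.388
gripper_force: 30.0
```

>>> apply_moves:
  moves:
    - [[0.006, 0, -0.005], 0]
    - [[0.012, 0, -0.03], 0]
    - [[0.02, 0, -0.035], 0]
    - [[0.02, 0, -0.035], 0]
    - [[0.005, 0, -0.02], 0]

```text
time_s: 9.52
tcp_pos: [0.4818, 0.0062, 0.2373]
ee_rot: [[-0.999, -0.045, 0.01], [-0.045, 0.999, 0.002], [-0.01, 0.002, -1.0]]
wrist_force: [0.6, 0.3, -0.3]
gripper_width: 0.387
gripper_force: 30.0
```

>>> apply_moves:
  moves:
    - [[0, 0, -0.01], 0]
    - [[0, 0, 0], 0]
    - [[0, 0, 0], 0]

```text
time_s: 9.77
tcp_pos: [0.482, 0.0063, 0.242]
ee_rot: [[-0.999, -0.044, 0.002], [-0.044, 0.999, 0.001], [-0.002, 0.001, -1.0]]
wrist_force: [-0.2, -0.4, -1.2]
gripper_width: 0.385
gripper_force: 30.0
```

Run:
```python
from st import *
P={n:imaging.capture(n) for n in('side','top')}
G=t-R[:,2]*r.pinch_z
p=P['side'];f=p['frame'].copy()
print(proj(p,G),proj(p,G-[0,0,.102]))
u=proj(p,G-[0,0,.05]).round().astype(int)
for x in models.cut_out(p,'tube_cap')[:4]+models.cut_out(p,'tube_tip')[:4]:
    ys,xs=np.nonzero(x['region']);print(round(x['confidence'],2),len(xs),xs.min(),xs.max(),ys.min(),ys.max())
print([(np.round(np.array(x['at'])*[560,420],1).tolist(),round(x['confidence'],2)) for x in models.place_of(p,'tube_tip')])
a=f[u[1]-60:u[1]+60,u[0]-60:u[0]+60];print('crop org',u-60)
cv2.imwrite('pics/up.png',cv2.resize(a,(600,600),interpolation=2))
```

```text
9.7667 [0.482  0.0063 0.242 ] [[-0.999, -0.044, 0.002], [-0.044, 0.999, 0.001], [-0.002, 0.001, -1.0]] 0.3846510073019456 30.00518426342751 [-0.2 -0.4 -1.2] [  20.1    7.1  -17.1   -0.   -65.7 -107.5]
[286.84871402 179.34061614] [286.85862951 215.12746406]
0.85 730 157 208 321 344
0.74 297 274 290 192 215
0.74 457 285 323 252 276
0.89 541 284 324 252 278
0.72 303 275 292 190 214
0.55 733 156 208 321 344
0.15 4372 191 267 212 307
[([207.3, 341.7], 0.9), ([325.5, 250.7], 0.8), ([283.9, 217.1], 0.63)]
crop org [227 138]
```

View pics/up.png

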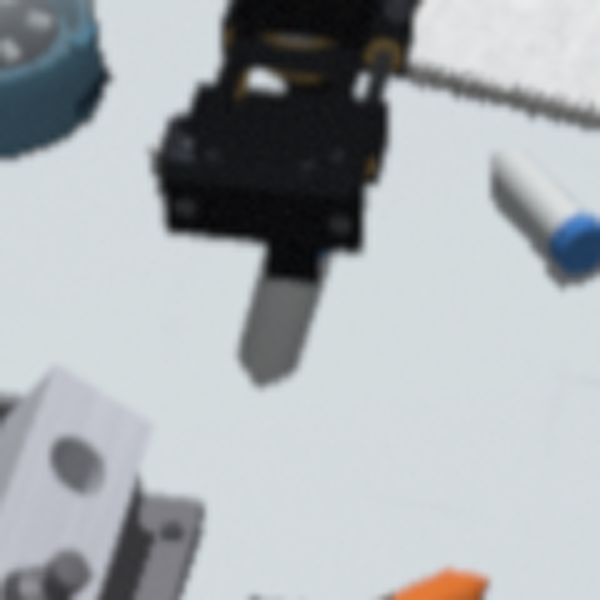

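The tube is held cap up with its tip at side (279,215), but still leaning several degrees, tip towards +x. I'll fit the lean from the silhouette.

```bash
cat > tilt.py <<'E'
from st import *
from scipy.optimize import least_squares
def tilt():
    p=imaging.capture('side');G=t-R[:,2]*r.pinch_z
    tp=proj(p,G-[0,0,.09]);f=p['frame']
    g=cv2.cvtColor(f,cv2.COLOR_BGR2GRAY);x0=int(tp[0])-22;rows=np.arange(int(tp[1])-13,int(tp[1])-2)
    obs=[]
    for y in rows:
        l=g[y,x0:x0+44].astype(float);d=np.clip((l.max()-l)/(l.max()-np.percentile(l,8)),0,1);i=d>.2
        xs=np.arange(x0,x0+44)+0.;e=np.nonzero(d>.5)[0];obs.append([xs[e[0]],xs[e[-1]]])
    obs=np.array(obs)
    fx=-R[:,0]
    def model(q):
        a=q[0];ax=np.cos(a)*np.array([0,0,1.])-np.sin(a)*fx;C=G+fx*q[1]
        h=[hullmask(p,C-ax*.007,ax,.075,.014).reshape(-1,2)]
        h=cv2.convexHull(np.vstack(h)).reshape(-1,2);h=np.vstack([h,h[:1]]);out=[]
        for y in rows:
            xs=[h[i,0]+(y-h[i,1])/(h[i+1,1]-h[i,1])*(h[i+1,0]-h[i,0]) for i in range(len(h)-1) if (h[i,1]-y)*(h[i+1,1]-y)<0]
            out.append([min(xs),max(xs)] if xs else [0,0])
        return np.array(out)
    o=least_squares(lambda q:(model(q)-obs).ravel(),[.1,0],diff_step=.01,x_scale=[.1,.01])
    print('tilt',np.degrees(o.x[0]),'off',o.x[1],'rms',np.sqrt((o.fun**2).mean()))
    print(np.c_[rows,obs,model(o.x).round(1)][::3])
    return p,G,o.x
if __name__=='__main__':tilt()
E
python3 tilt.py
```

```text
10.0167 [0.4812 0.0058 0.2404] [[-0.999, -0.044, -0.003], [-0.044, 0.999, -0.001], [0.003, -0.001, -1.0]] 0.3906692232976146 30.005322981305653 [-0.2 -0.3  0.5] [  20.1    7.2  -17.2   -0.   -65.8 -107.6]
tilt 10.500436217409565 off -0.0017306167406811448 rms 0.5675256322773532
[[198.  278.  290.  277.  290.4]
 [201.  277.  289.  276.3 289.6]
 [204.  276.  288.  275.6 288.8]
 [207.  275.  287.  275.  288.1]]
```

>>> apply_moves:
  moves:
    - [[-0.01, 0, 0.03], 0]
    - [[-0.01, 0, 0.035], 0]
    - [[-0.01, 0, 0.035], 0]
    - [[-0.01, 0, 0.025], 0]
    - [[0, 0, 0.01], 0]

```text
time_s: 10.48
tcp_pos: [0.5204, 0.0072, 0.1025]
ee_rot: [[-0.999, -0.044, -0.007], [-0.044, 0.999, -0.002], [0.007, -0.002, -1.0]]
wrist_force: [-0.6, 0.7, -0.9]
gripper_width: 0.389
gripper_force: 30.0
```

>>> apply_moves:
  moves:
    - [[-0.008, 0, 0], 0]
    - [[-0.008, 0, 0], 0]
    - [[-0.006, 0, 0], 0]
    - [[-0.003, 0, 0], 0]
    - [[0, 0, 0], 0]

```text
time_s: 10.9
tcp_pos: [0.5464, 0.0088, 0.1081]
ee_rot: [[-0.999, -0.044, 0.0], [-0.044, 0.999, 0.0], [-0.0, 0.0, -1.0]]
wrist_force: [-1.1, 0.3, 0.6]
gripper_width: 0.389
gripper_force: 30.0
```

>>> apply_moves:
  moves:
    - [[-0.003, 0, 0], 0]
    - [[-0.003, 0, 0], 0]
    - [[-0.002, 0, 0], 0]
    - [[0, 0, 0], 0]

```text
time_s: 11.23
tcp_pos: [0.5545, 0.0091, 0.1074]
ee_rot: [[-0.999, -0.044, 0.0], [-0.044, 0.999, -0.0], [-0.0, -0.0, -1.0]]
wrist_force: [-4.0, -0.9, 2.0]
gripper_width: 0.386
gripper_force: 30.0
```

>>> apply_moves:
  moves:
    - [[0.006, 0, 0], 0]
    - [[0.014, 0, -0.02], 0]
    - [[0.02, 0, -0.035], 0]
    - [[0.02, 0, -0.035], 0]
    - [[0.01, 0, -0.025], 0]

```text
time_s: 11.65
tcp_pos: [0.4846, 0.0063, 0.2254]
ee_rot: [[-0.999, -0.045, 0.006], [-0.045, 0.999, 0.001], [-0.007, 0.001, -1.0]]
wrist_force: [0.7, 0.3, -0.5]
gripper_width: 0.39
gripper_force: 30.0
```

>>> apply_moves:
  moves:
    - [[0.002, 0, -0.015], 0]
    - [[0, 0, 0], 0]
    - [[0, 0, 0], 0]
    - [[0, 0, 0], 0]

```text
time_s: 11.98
tcp_pos: [0.4825, 0.0062, 0.2363]
ee_rot: [[-0.999, -0.044, 0.0], [-0.044, 0.999, 0.0], [-0.0, 0.0, -1.0]]
wrist_force: [0.6, -0.0, -1.1]
gripper_width: 0.389
gripper_force: 30.0
```

```bash
python3 tilt.py
```

```text
11.9833 [0.4825 0.0062 0.2363] [[-0.999, -0.044, 0.0], [-0.044, 0.999, 0.0], [-0.0, 0.0, -1.0]] 0.38932002726790216 30.009630457388994 [ 0.6 -0.  -1.1] [  20.1    7.4  -17.5   -0.   -65.  -107.5]
tilt 1.9345435455640576 off -0.0026981116640413865 rms 0.6033673025646981
[[200.  281.  293.  280.6 293.6]
 [203.  281.  293.  280.5 293.4]
 [206.  281.  293.  280.4 293.2]
 [209.  281.  292.  280.3 293. ]]
```

```bash
python3 - <<'E'
s=open('tilt.py').read()
s=s.replace("e=np.nonzero(d>.5)[0];obs.append([xs[e[0]],xs[e[-1]]])","e=np.nonzero(d>.5)[0];a,b=e[0],e[-1];obs.append([xs[a]-(d[a]-.5)/(d[a]-d[a-1]),xs[b]+(d[b]-.5)/(d[b]-d[b+1])])")
open('tilt.py','w').write(s)
E
python3 tilt.py; python3 tilt.py | grep tilt
python3 - <<'E'
from tilt import *
p,G,q=tilt();u=proj(p,G-[0,0,.06]).astype(int);a=p['frame'][u[1]-35:u[1]+35,u[0]-35:u[0]+35]
cv2.imwrite('pics/up2.png',cv2.resize(a,(560,560),interpolation=cv2.INTER_CUBIC));print(u-35)
E
```

```text
12.0333 [0.4823 0.006  0.2358] [[-0.999, -0.044, -0.002], [-0.044, 0.999, -0.0], [0.002, -0.0, -1.0]] 0.3909240895236824 30.009656090951466 [-0.3  0.3 -0.6] [  20.1    7.5  -17.6   -0.   -65.1 -107.5]
tilt -0.00010619031826013455 off -0.0005358132839052164 rms 0.22633672120168447
[[200.         280.75963636 293.96367347 280.5        293.5       ]
 [203.         280.6215625  293.63084746 280.5        293.4       ]
 [206.         280.44633333 293.32033333 280.6        293.4       ]
 [209.         280.35578947 293.09632653 280.6        293.4       ]]
tilt 0.000850264256096718 off -0.0005413747886441106 rms 0.22625138765185257
12.1333 [0.4823 0.0059 0.2357] [[-0.999, -0.044, -0.002], [-0.044, 0.999, -0.001], [0.002, -0.001, -1.0]] 0.39158978184118404 30.009605128543626 [ 0.2  0.2 -0.5] [  20.     7.5  -17.5   -0.   -65.1 -107.5]
tilt 2.9997821750640137 off -0.004004079076977125 rms 0.05633929980780646
[[200.         280.7554386  293.97791667 280.9        293.8       ]
 [203.         280.625      293.63157895 280.7        293.6       ]
 [206.         280.5903125  293.31508197 280.5        293.3       ]
 [209.         280.36689655 293.07591837 280.3        293.1       ]]
[251 168]
```

View pics/up2.png

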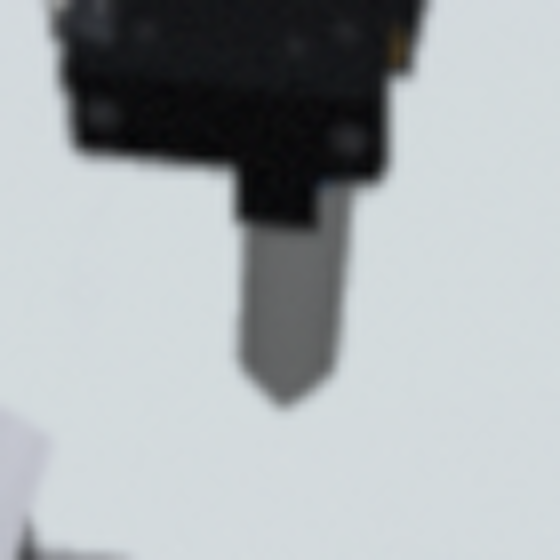

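The tube is nearly vertical, with its tip at about side (286.5,219). The good fit (rms 0.06 px) leaves about 3°. One more push, 3 mm deeper.

>>> apply_moves:
  moves:
    - [[-0.012, 0, 0.03], 0]
    - [[-0.012, 0, 0.035], 0]
    - [[-0.012, 0, 0.035], 0]
    - [[-0.01, 0, 0.025], 0]
    - [[0, 0, 0.003], 0]

```text
time_s: 12.6
tcp_pos: [0.5264, 0.0073, 0.1032]
ee_rot: [[-0.999, -0.043, -0.01], [-0.043, 0.999, -0.003], [0.01, -0.002, -1.0]]
wrist_force: [-1.0, -0.6, -0.2]
gripper_width: 0.384
gripper_force: 30.0
```

>>> apply_moves:
  moves:
    - [[-0.009, 0, 0], 0]
    - [[-0.008, 0, 0], 0]
    - [[-0.005, 0, 0], 0]
    - [[0, 0, 0], 0]

```text
time_s: 12.93
tcp_pos: [0.5521, 0.0093, 0.1108]
ee_rot: [[-0.999, -0.044, 0.003], [-0.044, 0.999, 0.001], [-0.003, 0.001, -1.0]]
wrist_force: [-0.9, -0.2, -1.0]
gripper_width: 0.39
gripper_force: 30.0
```

>>> apply_moves:
  moves:
    - [[-0.002, 0, 0.003], 0]
    - [[-0.002, 0, 0], 0]
    - [[-0.0015, 0, 0], 0]
    - [[0, 0, 0], 0]
    - [[0, 0, 0], 0]

```text
time_s: 13.35
tcp_pos: [0.5548, 0.009, 0.1061]
ee_rot: [[-0.999, -0.044, -0.002], [-0.044, 0.999, -0.0], [0.002, -0.0, -1.0]]
wrist_force: [-5.0, 0.1, 1.4]
gripper_width: 0.393
gripper_force: 30.0
```

>>> apply_moves:
  moves:
    - [[0.006, 0, 0], 0]
    - [[0.014, 0, -0.02], 0]
    - [[0.02, 0, -0.035], 0]
    - [[0.02, 0, -0.035], 0]
    - [[0.012, 0, -0.03], 0]

```text
time_s: 13.77
tcp_pos: [0.4835, 0.0061, 0.2285]
ee_rot: [[-0.999, -0.045, 0.004], [-0.045, 0.999, 0.001], [-0.004, 0.001, -1.0]]
wrist_force: [0.4, 0.6, -0.8]
gripper_width: 0.39
gripper_force: 30.0
```

>>> apply_moves:
  moves:
    - [[0.004, 0, -0.02], 0]
    - [[0, 0, -0.01], 0]
    - [[0, 0, 0], 0]
    - [[0, 0, 0], 0]
    - [[0, 0, 0], 0]

```text
time_s: 14.18
tcp_pos: [0.4796, 0.0059, 0.2543]
ee_rot: [[-0.999, -0.044, -0.003], [-0.044, 0.999, -0.0], [0.003, -0.0, -1.0]]
wrist_force: [-0.8, -0.2, 0.4]
gripper_width: 0.389
gripper_force: 30.0
```

```bash
sed -i 's/^    o=least_squares.*/    o=min((least_squares(lambda q:(model(q)-obs).ravel(),[a,-.002],diff_step=.02,x_scale=[.1,.01]) for a in(-.1,-.03,.03,.1)),key=lambda o:o.cost)/' tilt.py; python3 tilt.py
python3 - <<'E'
from h import *
P={n:imaging.capture(n) for n in('side','top')}
for n,p in P.items():
    o=cv2.imread(f'pics/{n}0.png');d=cv2.absdiff(o,p['frame']).max(2)
    for x in models.cut_out(p,'blank')[:1]+models.cut_out(p,'stand')[:1]:
        ys,xs=np.nonzero(x['region']);print(n,xs.min(),xs.max(),ys.min(),ys.max())
# lateral lean (tool y) seen in top: skip if hidden
E
```

```text
14.1833 [0.4796 0.0059 0.2543] [[-0.999, -0.044, -0.003], [-0.044, 0.999, -0.0], [0.003, -0.0, -1.0]] 0.38852430788950765 30.008985628082883 [-0.8 -0.2  0.4] [  20.1    6.4  -16.    -0.   -67.7 -107.6]
tilt 3.1320267307803737 off -0.004169767836046 rms 0.08951784836478031
[[194.         281.76444444 295.28071429 282.         295.1       ]
 [197.         281.74607143 294.96291667 281.8        294.9       ]
 [200.         281.62545455 294.62237288 281.6        294.6       ]
 [203.         281.45466667 294.32866667 281.4        294.4       ]]
side 227 244 248 263
side 191 267 211 306
top 193 283 164 207
```

>>> apply_moves:
  moves:
    - [[-0.013, 0, 0.035], 0]
    - [[-0.013, 0, 0.035], 0]
    - [[-0.013, 0, 0.035], 0]
    - [[-0.01, 0, 0.03], 0]
    - [[0, 0, 0.005], 0]

```text
time_s: 14.95
tcp_pos: [0.5269, 0.0075, 0.1104]
ee_rot: [[-0.999, -0.043, -0.01], [-0.043, 0.999, -0.002], [0.01, -0.002, -1.0]]
wrist_force: [-0.2, 0.1, -0.4]
gripper_width: 0.391
gripper_force: 30.0
```

>>> apply_moves:
  moves:
    - [[-0.009, 0, 0], 0]
    - [[-0.008, 0, 0], 0]
    - [[-0.005, 0, 0], 0]
    - [[0, 0, 0], 0]

```text
time_s: 15.28
tcp_pos: [0.5524, 0.0093, 0.118]
ee_rot: [[-0.999, -0.044, 0.003], [-0.044, 0.999, 0.001], [-0.003, 0.0, -1.0]]
wrist_force: [-2.0, -0.2, -0.5]
gripper_width: 0.387
gripper_force: 30.0
```

>>> apply_moves:
  moves:
    - [[-0.002, 0, 0], 0]
    - [[-0.002, 0, 0], 0]
    - [[-0.001, 0, 0], 0]
    - [[0, 0, 0], 0]
    - [[0, 0, 0], 0]

```text
time_s: 15.7
tcp_pos: [0.5552, 0.0091, 0.1163]
ee_rot: [[-0.999, -0.044, -0.001], [-0.044, 0.999, -0.0], [0.001, -0.0, -1.0]]
wrist_force: [-3.5, -0.8, 1.5]
gripper_width: 0.391
gripper_force: 30.0
```

>>> apply_moves:
  moves:
    - [[-0.002, 0, 0], 0]
    - [[-0.0015, 0, 0], 0]
    - [[0, 0, 0], 0]
    - [[0, 0, 0], 0]

```text
time_s: 16.03
tcp_pos: [0.5595, 0.0094, 0.1161]
ee_rot: [[-0.999, -0.044, 0.0], [-0.044, 0.999, -0.0], [-0.0, -0.0, -1.0]]
wrist_force: [-3.2, -0.8, 1.5]
gripper_width: 0.389
gripper_force: 30.0
```

>>> apply_moves:
  moves:
    - [[0.006, 0, 0], 0]
    - [[0.014, 0, -0.02], 0]
    - [[0.02, 0, -0.035], 0]
    - [[0.02, 0, -0.035], 0]
    - [[0.012, 0, -0.03], 0]

```text
time_s: 16.45
tcp_pos: [0.4871, 0.0064, 0.2384]
ee_rot: [[-0.999, -0.045, 0.004], [-0.045, 0.999, 0.001], [-0.004, 0.001, -1.0]]
wrist_force: [1.6, -0.0, 0.0]
gripper_width: 0.388
gripper_force: 30.0
```

>>> apply_moves:
  moves:
    - [[0.004, 0, -0.02], 0]
    - [[0, 0, 0], 0]
    - [[0, 0, 0], 0]
    - [[0, 0, 0], 0]

```text
time_s: 16.78
tcp_pos: [0.4835, 0.0063, 0.2554]
ee_rot: [[-0.999, -0.044, 0.0], [-0.044, 0.999, 0.001], [-0.0, 0.001, -1.0]]
wrist_force: [0.2, -0.3, 0.0]
gripper_width: 0.389
gripper_force: 30.0
```

```bash
python3 tilt.py
```

```text
16.7833 [0.4835 0.0063 0.2554] [[-0.999, -0.044, 0.0], [-0.044, 0.999, 0.001], [-0.0, 0.001, -1.0]] 0.3889597106545509 30.032467003220518 [ 0.2 -0.3  0. ] [  20.     6.7  -15.6   -0.   -67.7 -107.5]
tilt -1.5435849682227738 off -0.004152379497810098 rms 0.07121784390017895
[[193.         282.02666667 295.42       282.1        295.3       ]
 [196.         282.25163636 295.41784615 282.3        295.4       ]
 [199.         282.34965517 295.41107692 282.4        295.4       ]
 [202.         282.609375   295.41791045 282.5        295.5       ]]
```

Lean is about 1.5° and the tip is about 17 cm up. The blank's outline in the side view is unchanged, and the arm is still.

>>> apply_moves:
  moves:
    - [[0, 0, 0], 0]
    - [[0, 0, 0], 0]
    - [[0, 0, 0], 0]

```text
time_s: 17.08
tcp_pos: [0.4834, 0.006, 0.2551]
ee_rot: [[-0.999, -0.044, -0.002], [-0.044, 0.999, -0.001], [0.002, -0.001, -1.0]]
wrist_force: [-0.5, 0.2, -1.7]
gripper_width: 0.387
gripper_force: 30.0
```

```bash
python3 -c "
from station import r
print(r.finish_job())"
```

```text
the job is handed in; nothing more can be done
None
```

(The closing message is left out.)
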